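# Close the filter pot with its bayonet cap

### The job

Pick up the grey bayonet cap by its grip bar and close the filter pot with it: find the two slots in the pot's mouth, push the cap in against its spring, and turn it clockwise until it stops and springs up into its lock, then let go. Be gentle: press and twist with a light hand, never with more than about 4 kg, and leave the other things on the bench alone.

Things in the scene. Friction and masses are not known exactly. Their poses are not given: they have to be found in the camera images.
- cap: Loose grey cap, 0.1 to 0.21 kg, 61 mm tall, standing upright. Origin: centre of its underside; z up. Bottom up: round nose, radius 18 mm, foot tapered to 13 mm over the lowest 6 mm, 0 to 23 mm; flange of radius 31 mm, 23 to 31 mm; grip bar on top. Two steel lugs on the nose at +x and -x, 8 mm wide, 8 to 12 mm above the origin, out to radius 25 mm. Same after half a turn.
- grip (a point): Centre of the cap's grip bar, 46 mm above the cap's origin; axes as the cap's. The bar is 54 mm long (along x, exactly in line with the two lugs), 14 mm thick (along y) and 30 mm tall, standing on the flange (31 to 61 mm above the cap's origin).
- base: Aluminium plate bolted to the bench, 150 x 120 x 12 mm; origin: centre of its underside, z up. On its middle a round filter pot, radius 38 mm, is clamped, turned about the vertical by an unmeasured angle of up to 0.35 rad either way (to be seen or felt). At angle zero the two slots in its mouth lie to the base's +x and -x. An ear on the rim's outside (to radius 43 mm) marks each slot.
- mouth (a point): Centre of the pot's mouth, level with the rim, 100 mm above the bench; axes as base. A steel lip with a bore of radius 19.5 mm and two opposite slots, 12 to 13 mm wide, right through it. Lugs not over the slots rest on the lip (cap origin 8 mm below this point). Over the slots the cap sinks until its nose meets a sprung plate (cap origin 12 mm below this point).
- lock (a point): Where the cap's origin comes to rest when locked: on the pot's axis, 17 mm below the rim. The spring gives 4 N at first contact plus 0.8 N per mm. With the cap's origin 20 to 23 mm below the rim (at 23 the flange meets the rim) the cap turns clockwise, seen from above, under the 8 mm lip; after 55 degrees the lugs meet a stop, where the lip is 5 mm thick, and the spring lifts them into this lock.
- core: Bystander: standing cardboard roll core, radius 42 mm, 110 mm tall; origin at the centre of its underside.
- bearing: Bystander: steel bearing ring, radius 26 mm, 16 mm tall, lying flat; origin at the centre of its underside.
- driver: Bystander: screwdriver lying on the bench, along its own x; origin on the underside.
- tray: Bystander: open grey parts tray, 100 x 120 x 40 mm; origin at the centre of its underside.
Mind the look-alikes: they are no part of the job. What is shaped like the cap but yellow is not meant. Leave any purple look-alike of the base alone.

How it is judged (in metres and radians):
On the way:
1. The cap is in the pot's mouth, pushed in against the spring until its lugs are below the lip (z of cap in the frame of mouth below -0.0192 m and horizontal distance between cap and mouth below 0.004 m), for 0.1 s.
At the end, for the whole second after the job is handed in: The cap is locked in the pot: let go and at rest, its lugs sprung up into the notches (cap origin 15.5 to 18.5 mm below the rim), centred within 3 mm and upright within 0.08 rad (z of cap in the frame of mouth between -0.0185 and -0.0155 m and horizontal distance between cap and mouth below 0.003 m and angle between cap's own z axis and vertical below 0.08 rad and linear speed of cap below 0.02 m/s); the robot touches nothing.
It fails at once if The cap is pressed or twisted against the pot with more than 50 N (contact force between cap and base above 50 N).
It fails at once if A bystander is moved more than 20 mm (distance of any of core, bearing, driver, tray from where it was at the start of the episode above 0.02 m).
It also fails if it takes over 72 s, if anything falls off the work surface, if the arm or the gripper's body presses on something with over 40 N, if the wrist force passes 120 N, or if a joint passes its speed limit or range.

### The arm

A 7-joint arm with a two-finger parallel gripper is mounted at the origin on the work surface. World frame = base frame: x ahead of the robot, y to its left, z up, the work surface at z = 0. Lengths are in mm, angles in rad, forces in N, time in s.
With the tool pointing down it reaches from about 400 to 925 mm from the base axis. Payload 5.6 kg.
Tool frame: the origin (TCP) lies at the very end of the fingers, on their centre line; the grasp point (between the pads) lies 19 mm behind it (hold_point_z is the distance from the TCP to the grasp point, in mm); z points along the fingers, x is the direction in which the jaws open and shut, and the axes are right-handed (so a half turn about z gives the same grasp; the last joint's range is limited). The gripper opens to 85 mm and grips with 20 to 120 N. Pads are 22 mm wide; open, the fingers measure 114 mm over their backs; the gripper's body (76 mm by 85 mm) begins 54 mm behind the grasp point. The pads swing forward as they close: fully open they stand 13 mm farther back than shut.
Start: joints at [1.202, 0.468, -0.012, 1.603, 0.006, 1.071, -0.056], TCP at [208.003, -615.827, 231.29] pointing down, gripper open.
Joint ranges: [-2.53, 2.53], [-0.31, 2.02], [-1.57, 1.55], [0.28, 2.44], [-1.29, 4.43], [0.15, 1.84], [-2.92, 2.92]. Speed limits (rad/s): [2.57, 2.57, 3.14, 3.14, 3.14, 3.14, 3.14].

### API

Orientations are given as a unit quaternion [x, y, z, w].
In Python, from cell import * gives the robot as it stands. The module is installed in compiled form; this text tells all that it offers.
- The arm moves only by the tool drive_tool, never from a script. Its argument "rows" is a list of rows, each an object with "travel": the shift along the tool's x, y, z in units of 30 mm (1.0 is 30 mm), a list of three; "turn": the turn about the tool's z in units of 5 degrees (1.0 is 5 degrees). A call has exactly 5 rows; each row is the pose to reach, as a shift and turn from the pose commanded when the call began, along the tool's axes at that moment; what a row does not reach only later rows make up. A row lasts 1/12 s, in which the tool goes at most 41.7 mm and 7.16 degrees, less where a joint would pass 70% of its speed; a pose out of reach is approached as far as the arm can. A call with a gripper value outside its range is refused whole. "jaw" is the closure in counts, from 0 (fully open) to 255 (shut), set as the call begins (left out, the last holds). The fingers move at their own pace and stop on an object; "force" is the grip in N (left out, the last holds). Time passes only in rows, so rows that repeat a pose let the fingers close, or fill a call up. It gives the time, the measured TCP pose, the force and the opening at its end, in the units of the state.
- state(): the state, without advancing time (a new reading comes with each control period).
- read_camera(name): name is "scene" or "top" or "wrist"; returns (picture, depth): 400x640x3 uint8, blue, green, red; 400x640 float32, mm along the optical axis (not along the pixel's ray), 0 where there is no reading.
- get_calibration(name): a dict with "K" (3x3 intrinsics, pixels), "R" (3x3) and "t" (3): a world point X has camera coordinates R X + t. Camera axes: x right, y down, z forward; pixel columns grow to the right and rows downward; lengths in mm; the calibration is good to about 2 mm. A picture is of the moment at which its call begins: read the wrist's pose just before it. get_calibration takes no time and is no camera call; for the wrist camera it gives the pose at the moment of the call.
- sign_off(): hands the job in, once; it reports no verdict.
The state is a dict: "clock": time; "qpos": joint angles; "qd": joint speeds; "tau": joint torques, N m; "eef_pos": TCP position; "ee_rot": TCP orientation; "wrist_force": force on the tool from outside, world axes, zero at the start; "ft_torque": the same for the moment, N m; "width": opening from 0.0 (shut) to 1.0 (fully open).
Only numpy, scipy, OpenCV 4.12 (cv2) and the standard library are available. Lean on these libraries where they do the work, as an engineer would, in place of code of your own. Each camera call takes 0.05 s, during which the arm holds its last target.

## Working session

There is one attempt and no reset: what is moved stays moved. The work goes in short steps, Python scripts to look and compute and a tool call to move; the robot and the scene stay as the last step left them, time stands still between calls to the robot, and variables do not carry over. Pictures are saved under pics/ and viewed, and the job is handed in when it is done.

Besides the shell and the picture viewer there is one more tool, called by a JSON object that holds its "method" and its "body", one argument or row to a line. drive_tool: Moves the arm, as the interface text tells. Its arguments: {"type":"object","properties":{"rows":{"type":"array","items":{"type":"object","properties":{"travel":{"type":"array","items":{"type":"number"}},"turn":{"type":"number"}}}},"jaw":{"type":"number"},"force":{"type":"number"}},"required":["rows"]}

```bash
mkdir -p pics; cat > h.py <<'E'
from cell import *
import numpy as np, cv2
def snap(n,f):
    c=get_calibration(n); p,d=read_camera(n); cv2.imwrite(f'pics/{f}.png',p)
    np.savez(f'pics/{f}.npz',d=d,p=p,**{k:np.array(c[k]) for k in('K','R','t')}); return p,d,c
def pts(f):
    z=np.load(f'pics/{f}.npz'); d=z['d']; v,u=np.mgrid[:400,:640]
    X=np.linalg.inv(z['K'])@np.stack([u.ravel()*1.,v.ravel()*1.,np.ones(u.size)])*d.ravel()
    W=(z['R'].T@(X-np.reshape(z['t'],(3,1)))).T.reshape(400,640,3); return W,z['p'],d
E
python3 - <<'E'
from h import *
for n in('scene','top','wrist'): snap(n,n+'0')
print(state())
E
```

```text
{'clock': 0.15, 'qpos': array([ 1.20200041,  0.46818944, -0.0116193 ,  1.60340601,  0.00601198,
        1.07140919, -0.05630101]), 'qd': array([ 0.0003314 , -0.00289608,  0.00153837, -0.00102393, -0.00063003,
       -0.00034806,  0.00068913]), 'tau': array([ 6.61350168e-04, -5.32791102e+01,  2.18051439e-02, -2.51547825e+01,
        1.15597123e-02,  5.61960769e-03, -1.21790876e-06]), 'eef_pos': array([ 207.85096797, -615.41884457,  230.55023951]), 'ee_rot': array([ 8.12409702e-01, -5.83086616e-01, -5.89325369e-04, -3.56573267e-04]), 'wrist_force': array([-0.14751246, -0.42934676,  0.3680486 ]), 'ft_torque': array([ 0.01517386, -0.04670802, -0.02095268]), 'width': 1.0038765824737057}
```

View pics/scene0.png

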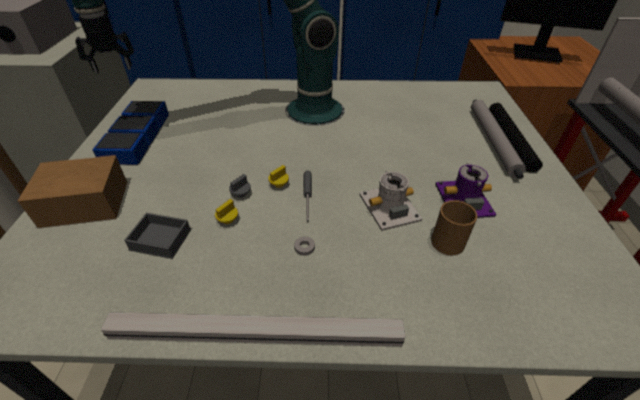

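View pics/top0.png

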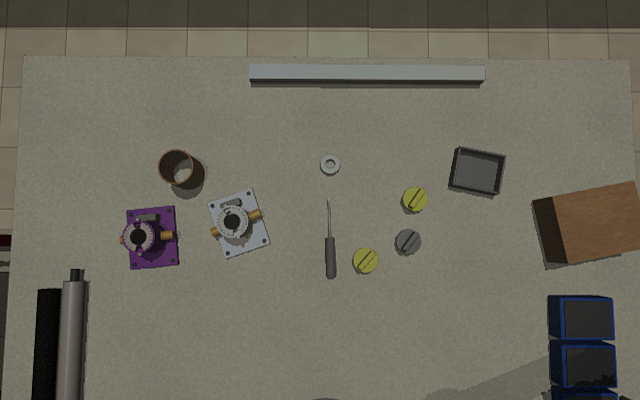

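View pics/wrist0.png

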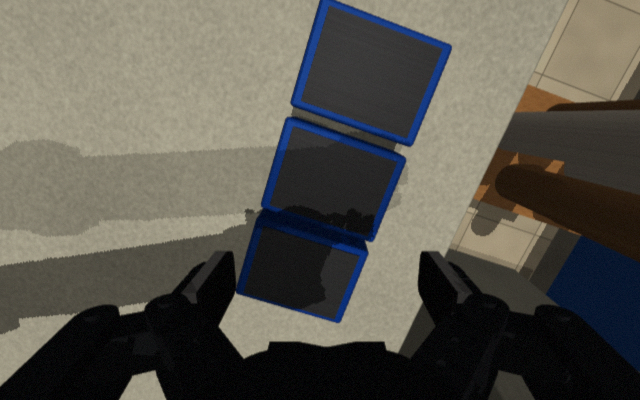

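Candidates in the top view: the grey cap is at (408,241), with yellow look-alikes at (415,199) and (366,261). The silver base is at (238,222) and the purple look-alike at (150,237). By the description I want the grey cap and the silver base, so I'll measure those and check them in close crops.

```bash
python3 - <<'E'
from h import *
W,p,d=pts('top0')
a=cv2.resize(p[210:275,375:440],(390,390),interpolation=cv2.INTER_CUBIC)
b=cv2.resize(p[180:265,195:280],(400,390),interpolation=cv2.INTER_CUBIC)
cv2.imwrite('pics/crop1.png',np.hstack([a,b]))
for n,(u,v,r) in dict(cap=(408,241,22),pot=(236,222,40),y1=(415,199,20),y2=(366,261,20),drv=(331,250,30)).items():
    w=W[v-r:v+r,u-r:u+r].reshape(-1,3); print(n,np.percentile(w[:,2],[1,50,90,99]))
w=W[215:268,382:434].reshape(-1,3); q=w[(w[:,2]>18)&(w[:,2]<40)];t=w[w[:,2]>50]
print('flange',cv2.minEnclosingCircle(q[:,:2].astype(np.float32)),len(q)); print('bar',cv2.minAreaRect(t[:,:2].astype(np.float32)),np.median(t,0),len(t))
w=W[185:260,200:275].reshape(-1,3); q=w[(w[:,2]>92)]; print('rim',cv2.minEnclosingCircle(q[:,:2].astype(np.float32)),len(q),np.median(q,0))
q=w[(w[:,2]>6)&(w[:,2]<18)]; print('plate',cv2.minAreaRect(q[:,:2].astype(np.float32)))
E
```

```text
cap [-5.79534241e+00  2.95506285e-02  3.30200458e+01  6.27732149e+01]
pot [ -5.43583196   2.28565076  88.83498361 101.78093255]
y1 [-6.05546827  0.34486398 36.00492134 62.56347814]
y2 [-5.57658628  0.43192668 34.55672427 62.74425208]
drv [-5.77191954 -0.36357424 22.14221716 33.39963639]
flange ((499.0825500488281, -203.21620178222656), 30.663288116455078) 334
bar ((488.09027099609375, -102.03168487548828), (43.5045166015625, 250.06045532226562), 6.462554454803467) [ 498.27810777 -201.44267988   59.57451012] 150
rim ((523.9798583984375, 141.9517364501953), 120.6763687133789) 594 [542.83406061 219.32719967  98.6778202 ]
plate ((545.8663330078125, 211.51541137695312), (170.6832733154297, 170.0672149658203), 5.767997741699219)
```

View pics/crop1.png

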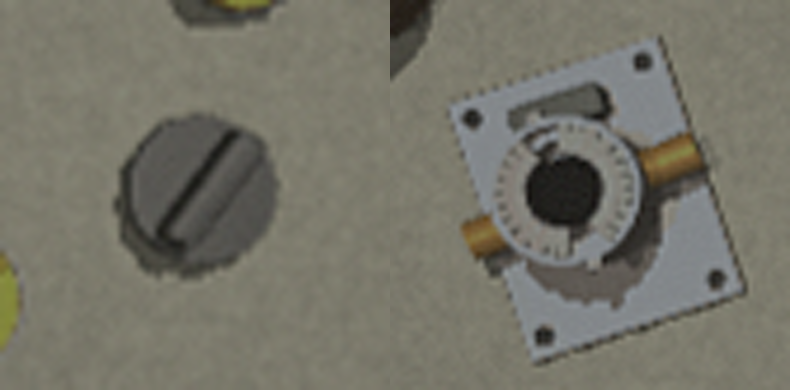

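The crop confirms the choice: a grey cap with its bar diagonal, and the silver base with two slots in the lip. The slots sit at about crop (545,140) and (585,250). The cap measures about (499,-203) with a flange radius of 30.7 mm, and the bar top is near 61 mm, which matches the sizes given.

```bash
cat >> h.py <<'E'
from scipy.spatial.transform import Rotation as Ro
def plan(pos,yaw):
    s=state(); Q=Ro.from_quat(s['ee_rot']).as_matrix(); d=Q.T@(np.array(pos,float)-s['eef_pos'])
    y=np.degrees(np.arctan2(Q[1,0],Q[0,0])); dy=(yaw-y+180)%360-180
    print('t%.2f'%s['clock'],'pos',s['eef_pos'].round(1),'yaw %.2f'%y,'j7 %.2f'%s['qpos'][6],'z',Q[:,2].round(4),'w%.3f'%s['width'],'F',s['wrist_force'].round(1),'T',s['ft_torque'].round(2))
    print('travel',(d/30).round(3),'turn %.3f'%(-dy/5),'dist %.0f'%np.linalg.norm(d))
E
python3 - <<'E'
from h import *
c=get_calibration('wrist'); s=state(); Q=Ro.from_quat(s['ee_rot']).as_matrix()
R=np.array(c['R']);C=-R.T@np.array(c['t']).ravel(); print('cam in tool',Q.T@(C-s['eef_pos']),'axis',Q.T@R.T, c['K'])
plan((499,-203,230),55)
E
```

```text
cam in tool [  -0.42568066  -68.63700265 -141.61997622] axis [[ 9.99998222e-01 -1.76499943e-03 -6.64179401e-04]
 [ 1.87913008e-03  9.62262763e-01  2.72115498e-01]
 [ 1.58831408e-04 -2.72116262e-01  9.62264368e-01]] [[308.32734926   0.         326.45848925]
 [  0.         308.32734926 201.84714578]
 [  0.           0.           1.        ]]
t0.15 pos [ 207.9 -615.4  230.6] yaw -71.34 j7 -0.06 z [-5.0e-04  1.3e-03 -1.0e+00] w1.004 F [-0.1 -0.4  0.4] T [ 0.02 -0.05 -0.02]
travel [ -9.919 -13.594   0.03 ] turn -25.267 dist 505
```

{"method": "drive_tool", "body": {
  "rows": [
    {"travel": [-0.76,-1.05,0],"turn": -1.4},
    {"travel": [-1.53,-2.1,0],"turn": -2.8},
    {"travel": [-2.3,-3.15,0],"turn": -4.2},
    {"travel": [-3.06,-4.2,0],"turn": -5.6},
    {"travel": [-3.83,-5.25,0],"turn": -7}
  ]
}}

```text
clock: 0.57
eef_pos: [321.1, -454.8, 231.1]
ee_rot: [0.951, -0.309, -0.0, -0.0]
wrist_force: [0.5, -0.3, 0.3]
width: 1.0
```

```bash
python3 -c "
from h import *
plan((499,-203,230),55)"
```

```text
t0.57 pos [ 321.1 -454.8  231.1] yaw -36.01 j7 0.20 z [-2.e-04  1.e-04 -1.e+00] w1.000 F [ 0.5 -0.3  0.3] T [-0.02 -0.03  0.01]
travel [ -0.138 -10.276   0.037] turn -18.201 dist 308
```

{"method": "drive_tool", "body": {
  "rows": [
    {"travel": [0,-1.3,0],"turn": -1.4},
    {"travel": [0,-2.6,0],"turn": -2.8},
    {"travel": [0,-3.9,0],"turn": -4.2},
    {"travel": [0,-5.2,0],"turn": -5.6},
    {"travel": [0,-6.5,0],"turn": -7}
  ]
}}

```text
clock: 0.98
eef_pos: [436.6, -297.8, 231.3]
ee_rot: [1.0, -0.009, -0.0, 0.0]
wrist_force: [0.3, -1.7, 0.2]
width: 0.997
```

```bash
python3 -c "
from h import *
plan((499,-203,230),55)"
```

```text
t0.98 pos [ 436.6 -297.8  231.3] yaw -1.00 j7 0.39 z [-1.e-04 -3.e-04 -1.e+00] w0.997 F [ 0.3 -1.7  0.2] T [-0.05  0.04  0.02]
travel [ 2.023 -3.197  0.043] turn -11.201 dist 114
```

{"method": "drive_tool", "body": {
  "rows": [
    {"travel": [0.6,-0.9,0],"turn": -1.4},
    {"travel": [1.2,-1.8,0],"turn": -2.8},
    {"travel": [1.7,-2.7,0],"turn": -4.2},
    {"travel": [2.02,-3.2,0],"turn": -5.6},
    {"travel": [2.02,-3.2,0],"turn": -7}
  ]
}}

```text
clock: 1.4
eef_pos: [501.2, -199.8, 231.5]
ee_rot: [0.955, 0.296, 0.001, -0.001]
wrist_force: [-0.3, -0.6, -0.0]
width: 0.999
```

{"method": "drive_tool", "body": {
  "rows": [
    {"travel": [0,0,0],"turn": -1.4},
    {"travel": [0,0,0],"turn": -2.8},
    {"travel": [0,0,0],"turn": -4.2},
    {"travel": [0,0,0],"turn": -4.2},
    {"travel": [0,0,0],"turn": -4.2}
  ]
}}

```text
clock: 1.82
eef_pos: [498.6, -205.1, 231.0]
ee_rot: [0.889, 0.457, -0.0, -0.0]
wrist_force: [0.0, 0.9, 0.3]
width: 1.002
```

```bash
python3 - <<'E'
from h import *
plan((499,-203,230),55)
snap('wrist','w1'); W,p,d=pts('w1')
s=state()
m=np.hypot(W[...,0]-499,W[...,1]+203)<45
w=W[m]; q=w[(w[:,2]>18)&(w[:,2]<40)];t=w[(w[:,2]>54)&(w[:,2]<70)]
print('flange',cv2.minEnclosingCircle(q[:,:2].astype(np.float32)),len(q),np.percentile(q[:,2],[5,50,95]))
r=cv2.minAreaRect(t[:,:2].astype(np.float32)); print('bar',r,len(t),np.median(t[:,2])); b=cv2.boxPoints(r)
e=[b[1]-b[0],b[2]-b[1]]; e=max(e,key=np.linalg.norm); print('dir',np.degrees(np.arctan2(e[1],e[0]))%180)
E
```

```text
t1.82 pos [ 498.6 -205.1  231. ] yaw 54.45 j7 1.06 z [-5.e-04  4.e-04 -1.e+00] w1.002 F [0.  0.9 0.3] T [-0.01 -0.01  0.  ]
travel [ 0.064 -0.029  0.034] turn -0.110 dist 2
flange ((500.4115295410156, -201.9330291748047), 30.879396438598633) 1638 [28.50295139 29.84247012 31.11615182]
bar ((500.2149658203125, -201.8561553955078), (13.943692207336426, 53.337284088134766), 53.144317626953125) 669 59.562256392229834
dir 143.14432
```

View pics/w1.png

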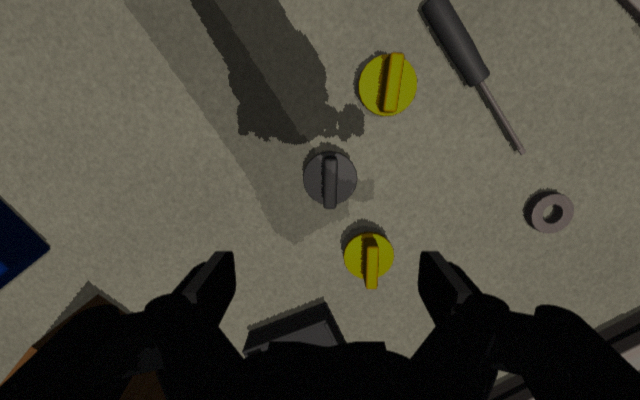

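The wrist view shows the grey cap at (330,180) with its bar nearly vertical. Its centre is (500.3,-201.9), the bar direction is -36.9°, and the bar top is at about 60 mm. The yellow caps at (388,85) and (370,255) are clear of the fingers' path. I'll half-close the jaw and descend.

```bash
python3 -c "
from h import *
plan((500.3,-201.9,80),53.1)"
```

```text
t1.87 pos [ 498.6 -205.1  231.1] yaw 54.45 j7 1.06 z [-3.e-04  2.e-04 -1.e+00] w1.002 F [ 1.3 -0.1  0.2] T [ 0.   -0.01  0.02]
travel [ 0.119 -0.015  5.037] turn 0.270 dist 151
```

{"method": "drive_tool", "body": {
  "rows": [
    {"travel": [0.12,-0.015,1.0],"turn": 0.27},
    {"travel": [0.12,-0.015,2.2],"turn": 0.27},
    {"travel": [0.12,-0.015,3.4],"turn": 0.27},
    {"travel": [0.12,-0.015,4.4],"turn": 0.27},
    {"travel": [0.12,-0.015,5.0],"turn": 0.27}
  ],
  "jaw": 110,
  "force": 50
}}

```text
clock: 2.28
eef_pos: [498.6, -201.3, 78.0]
ee_rot: [0.894, 0.447, -0.002, -0.002]
wrist_force: [-0.7, -0.4, 0.1]
width: 0.569
```

```bash
python3 -c "
from h import *
plan((500.3,-201.9,37),53.1);snap('wrist','w2')"
```

```text
t2.28 pos [ 498.6 -201.3   78. ] yaw 53.15 j7 0.89 z [-0.0042  0.0014 -1.    ] w0.569 F [-0.7 -0.4  0.1] T [-0.01  0.02  0.02]
travel [0.021 0.064 1.367] turn 0.009 dist 41
```

View pics/w2.png

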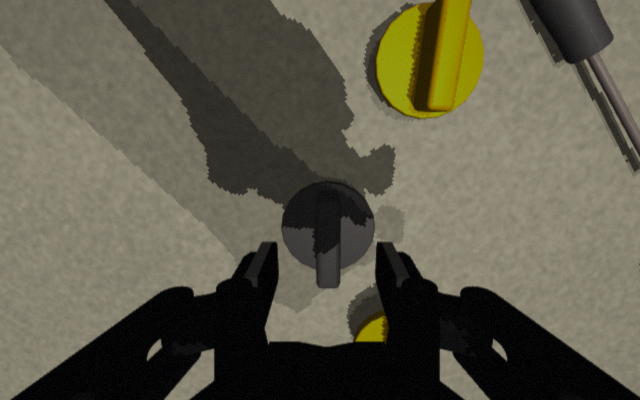

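The bar at (328,235) is centred between the fingers.

{"method": "drive_tool", "body": {
  "rows": [
    {"travel": [0.02,0.05,0.4],"turn": 0},
    {"travel": [0.02,0.05,0.8],"turn": 0},
    {"travel": [0.02,0.05,1.1],"turn": 0},
    {"travel": [0.02,0.05,1.35],"turn": 0},
    {"travel": [0.02,0.05,1.35],"turn": 0}
  ]
}}

```text
clock: 2.75
eef_pos: [501.5, -202.1, 39.8]
ee_rot: [0.894, 0.448, -0.001, -0.0]
wrist_force: [0.0, -0.8, 0.2]
width: 0.571
```

```bash
python3 -c "
from h import *
plan((500.3,-201.9,36),53.1)"
```

```text
t2.75 pos [ 501.5 -202.1   39.8] yaw 53.29 j7 0.86 z [-1.4e-03  3.0e-04 -1.0e+00] w0.571 F [ 0.  -0.8  0.2] T [-0.02 -0.03 -0.01]
travel [-0.02  -0.036  0.127] turn 0.038 dist 4
```

{"method": "drive_tool", "body": {
  "rows": [
    {"travel": [-0.02,-0.03,0.06],"turn": 0},
    {"travel": [-0.02,-0.03,0.08],"turn": 0},
    {"travel": [-0.02,-0.03,0.08],"turn": 0},
    {"travel": [-0.02,-0.03,0.08],"turn": 0},
    {"travel": [-0.02,-0.03,0.08],"turn": 0}
  ]
}}

```text
clock: 3.17
eef_pos: [501.3, -202.2, 38.8]
ee_rot: [0.894, 0.449, 0.0, 0.0]
wrist_force: [-0.7, -1.1, 0.9]
width: 0.568
```

{"method": "drive_tool", "body": {
  "rows": [
    {"travel": [0,0,0],"turn": 0},
    {"travel": [0,0,0],"turn": 0},
    {"travel": [0,0,0],"turn": 0},
    {"travel": [0,0,0],"turn": 0},
    {"travel": [0,0,0],"turn": 0}
  ],
  "jaw": 255,
  "force": 50
}}

```text
clock: 3.58
eef_pos: [501.2, -202.3, 38.6]
ee_rot: [0.894, 0.449, 0.0, 0.0]
wrist_force: [-1.1, -0.8, 2.6]
width: 0.153
```

{"method": "drive_tool", "body": {
  "rows": [
    {"travel": [0,0,0],"turn": 0},
    {"travel": [0,0,0],"turn": 0},
    {"travel": [0,0,0],"turn": 0},
    {"travel": [0,0,0],"turn": 0},
    {"travel": [0,0,0],"turn": 0}
  ]
}}

```text
clock: 4.0
eef_pos: [501.2, -202.3, 38.6]
ee_rot: [0.894, 0.449, 0.0, 0.0]
wrist_force: [-0.7, -0.9, 4.5]
width: 0.156
```

```bash
python3 -c "
from h import *
plan((500.3,-201.9,230),53.1)"
```

```text
t4.00 pos [ 501.2 -202.3   38.6] yaw 53.31 j7 0.86 z [ 4.e-04 -4.e-04 -1.e+00] w0.156 F [-0.7 -0.9  4.5] T [-0.14  0.17 -0.03]
travel [-0.009 -0.029 -6.38 ] turn 0.042 dist 191
```

The bar is held: the width reads 0.156, about 13 mm. Lifting.

{"method": "drive_tool", "body": {
  "rows": [
    {"travel": [0,0,-0.8],"turn": 0},
    {"travel": [0,0,-2.0],"turn": 0},
    {"travel": [0,0,-3.3],"turn": 0},
    {"travel": [0,0,-4.6],"turn": 0},
    {"travel": [0,0,-5.8],"turn": 0}
  ]
}}

```text
clock: 4.42
eef_pos: [500.4, -201.5, 213.6]
ee_rot: [0.894, 0.449, -0.0, -0.001]
wrist_force: [0.8, -0.9, -1.7]
width: 0.15
```

```bash
python3 - <<'E'
from h import *
W,p,d=pts('top0')
w=W[185:260,195:280].reshape(-1,3); q=w[(w[:,2]>93)&(w[:,2]<106)&(np.hypot(w[:,0]-543,w[:,1]-219)<60)]
print('rim',cv2.minEnclosingCircle(q[:,:2].astype(np.float32)),len(q))
plan((543,219,230),113)
snap('wrist','w3')
E
```

```text
rim ((544.293701171875, 221.4586181640625), 42.89956283569336) 562
t4.42 pos [ 500.4 -201.5  213.6] yaw 53.34 j7 1.02 z [-9.e-04  9.e-04 -1.e+00] w0.150 F [ 0.8 -0.9 -1.7] T [-0.11 -0.04  0.04]
travel [12.092 -7.232 -0.534] turn -11.932 dist 423
```

View pics/w3.png

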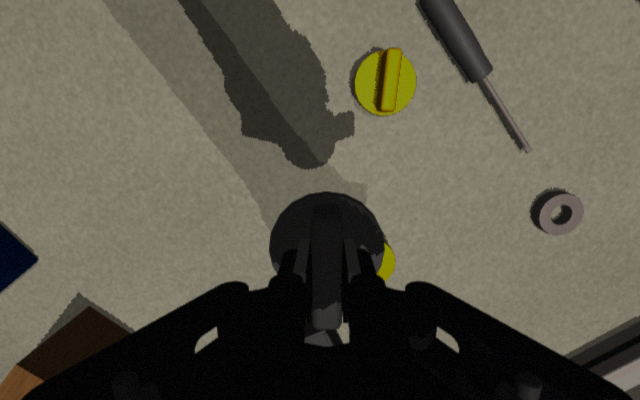

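The cap has come up with the gripper (326,240), and the yellow caps are undisturbed. I'll go to a spot about 90 mm beyond the pot, where the wrist camera can see the mouth.

```bash
python3 -c "
from h import *
plan((627,255,245),113)"
```

```text
t4.47 pos [ 504.5 -202.5  220.7] yaw 53.35 j7 1.02 z [ 0.0094 -0.0043 -0.9999] w0.151 F [ 2.6 -0.2  3.5] T [-0.08 -0.28  0.  ]
travel [14.674 -5.82  -0.839] turn -11.930 dist 474
```

{"method": "drive_tool", "body": {
  "rows": [
    {"travel": [0.8,-0.3,-0.2],"turn": -0.7},
    {"travel": [1.9,-0.75,-0.4],"turn": -1.4},
    {"travel": [3.1,-1.2,-0.6],"turn": -2.4},
    {"travel": [4.3,-1.7,-0.8],"turn": -3.4},
    {"travel": [5.5,-2.2,-0.8],"turn": -4.4}
  ]
}}

```text
clock: 4.88
eef_pos: [547.0, -28.8, 236.7]
ee_rot: [0.791, 0.612, 0.0, 0.0]
wrist_force: [-0.4, 0.8, -1.3]
width: 0.147
```

```bash
python3 -c "
from h import *
plan((627,255,245),113)"
```

```text
t4.88 pos [547.  -28.8 236.7] yaw 75.51 j7 1.03 z [ 9.e-04 -2.e-04 -1.e+00] w0.147 F [-0.4  0.8 -1.3] T [ 0.06 -0.04 -0.  ]
travel [ 9.826  0.217 -0.276] turn -7.497 dist 295
```

{"method": "drive_tool", "body": {
  "rows": [
    {"travel": [1.2,0.03,0],"turn": -1.0},
    {"travel": [2.4,0.06,-0.1],"turn": -2.0},
    {"travel": [3.6,0.1,-0.1],"turn": -3.0},
    {"travel": [4.8,0.12,-0.1],"turn": -4.0},
    {"travel": [6.0,0.14,-0.2],"turn": -5.0}
  ]
}}

```text
clock: 5.3
eef_pos: [595.8, 144.0, 240.6]
ee_rot: [0.639, 0.769, -0.001, -0.001]
wrist_force: [0.4, 0.9, -1.9]
width: 0.152
```

```bash
python3 -c "
from h import *
plan((627,255,245),113)"
```

```text
t5.30 pos [595.8 144.  240.6] yaw 100.55 j7 1.11 z [-2.5e-03 -6.0e-04 -1.0e+00] w0.152 F [ 0.4  0.9 -1.9] T [-0.01 -0.03  0.  ]
travel [ 3.448  1.699 -0.15 ] turn -2.490 dist 115
```

{"method": "drive_tool", "body": {
  "rows": [
    {"travel": [1.0,0.5,-0.1],"turn": -0.7},
    {"travel": [2.0,1.0,-0.15],"turn": -1.4},
    {"travel": [2.9,1.4,-0.15],"turn": -2.1},
    {"travel": [3.35,1.66,-0.15],"turn": -2.5},
    {"travel": [3.35,1.66,-0.15],"turn": -2.5}
  ]
}}

```text
clock: 5.72
eef_pos: [626.0, 255.6, 245.2]
ee_rot: [0.55, 0.835, 0.001, -0.002]
wrist_force: [-0.6, -0.0, -1.4]
width: 0.152
```

{"method": "drive_tool", "body": {
  "rows": [
    {"travel": [0,0,0],"turn": 0},
    {"travel": [0,0,0],"turn": 0},
    {"travel": [0,0,0],"turn": 0},
    {"travel": [0,0,0],"turn": 0},
    {"travel": [0,0,0],"turn": 0}
  ]
}}

```text
clock: 6.13
eef_pos: [627.6, 249.2, 246.9]
ee_rot: [0.554, 0.832, -0.0, 0.0]
wrist_force: [1.1, 0.1, -1.2]
width: 0.155
```

```bash
python3 - <<'E'
from h import *
plan((543,220,200),113)
p,d,c=snap('wrist','w4')
cv2.imwrite('pics/w4z.png',cv2.resize(p[0:240,180:480],(750,600),interpolation=cv2.INTER_CUBIC))
plan((543,220,200),113)
E
```

```text
t6.13 pos [627.6 249.2 246.9] yaw 112.71 j7 1.17 z [ 3.e-04 -7.e-04 -1.e+00] w0.155 F [ 1.1  0.1 -1.2] T [ 0.01  0.05 -0.03]
travel [ 0.191 -2.978  1.565] turn -0.058 dist 101
t6.18 pos [627.6 249.5 247. ] yaw 112.73 j7 1.17 z [ 4.e-04 -5.e-04 -1.e+00] w0.155 F [-0.4  0.  -0.3] T [-0.    0.02 -0.01]
travel [ 0.185 -2.981  1.567] turn -0.054 dist 101
```

View pics/w4z.png

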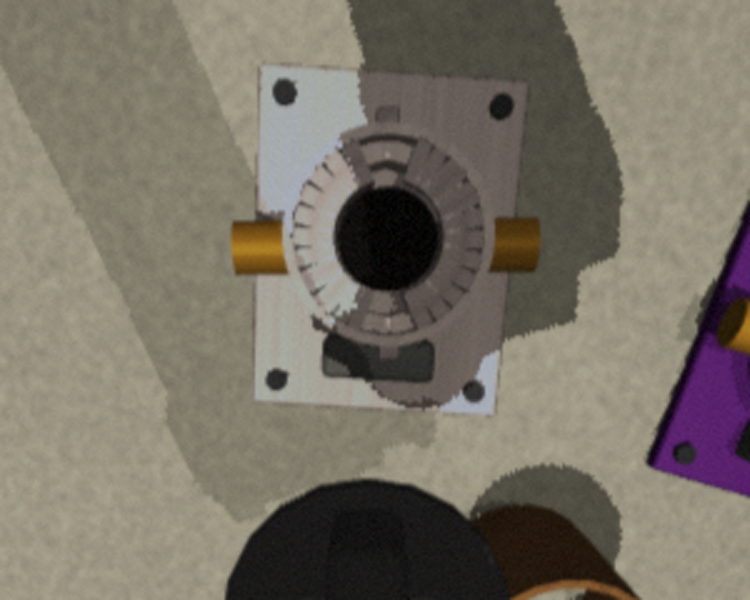

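The pot is in view. The bore centre is at zoom (387,238), the ears at (387,113) and (388,352), and the slot openings near (387,180) and (387,300). The image is 2.5x from origin (180,0). Computing the centre and angle next.

```bash
python3 - <<'E'
from h import *
W,p,d=pts('w4'); z=np.load('pics/w4.npz'); K,R,t=z['K'],z['R'],z['t'].ravel(); C=-R.T@t
def ray(zx,zy,h):
    r=R.T@np.linalg.inv(K)@np.array([(zx+.5)/2.5-.5+180,(zy+.5)/2.5-.5,1]); return (C+r*(h-C[2])/r[2])
m=np.hypot(W[...,0]-543,W[...,1]-220)<60
w=W[m]; w=w[(w[:,2]>94)&(w[:,2]<106)]; print('rimz',np.percentile(w[:,2],[5,50,95]),len(w))
from scipy.optimize import least_squares
# outer rim by points within angle bins
c=np.array([543.,220.])
for _ in range(4):
    a=np.arctan2(w[:,1]-c[1],w[:,0]-c[0]); r=np.hypot(w[:,1]-c[1],w[:,0]-c[0]); b=((a+np.pi)/(2*np.pi)*60).astype(int)%60
    ou=np.array([w[b==k][r[b==k].argmax(),:2] for k in range(60) if (b==k).any()]); inn=np.array([w[b==k][r[b==k].argmin(),:2] for k in range(60) if (b==k).any()])
    f=lambda q,P:np.hypot(P[:,0]-q[0],P[:,1]-q[1])-q[2]
    fo=least_squares(f,[*c,38],args=(ou,),loss='soft_l1').x; fi=least_squares(f,[*c,20],args=(inn,),loss='soft_l1').x; c=fo[:2]
print('outer',fo,'inner',fi)
rr=np.hypot(*(ou-c).T); aa=np.degrees(np.arctan2(*(ou-c).T[::-1])); print('ear angles',[(round(x),round(y,1)) for x,y in zip(aa,rr) if y>39.5])
ri=np.hypot(*(inn-fi[:2]).T); ai=np.degrees(np.arctan2(*(inn-fi[:2]).T[::-1])); print('slots',[(round(x),round(y,1)) for x,y in zip(ai,ri) if y>21.5])
for h in(96,100):
  P=[ray(387,113,h),ray(388,352,h)];e=P[0]-P[1]; print('ears',P[0],P[1],np.degrees(np.arctan2(e[1],e[0]))%180,np.linalg.norm(e), 'bore',ray(388,238,h))
q=[ray(*x,12) for x in((262,66),(527,82),(494,414),(255,400))]
for i,j in((0,3),(1,2),(0,1),(3,2)): e=q[i]-q[j]; print('edge',np.linalg.norm(e).round(1),np.degrees(np.arctan2(e[1],e[0])).round(1)%180)
print('plate centre',np.mean(q,0))
# held cap flange
s=state(); Q=Ro.from_quat(s['ee_rot']).as_matrix(); T=(W.reshape(-1,3)-s['eef_pos'])@Q
k=(np.abs(T[:,0])<40)&(np.abs(T[:,1])<40)&(T[:,2]>0)&(T[:,2]<30); f=T[k]; print('held',len(f),np.percentile(f[:,2],[5,50,95])); 
fl=f[(f[:,2]>3)&(f[:,2]<13)]; print(cv2.minEnclosingCircle(fl[:,:2].astype(np.float32)))
E
```

```text
rimz [97.00250392 98.62221062 99.96793176] 3862
outer [544.6374665  223.18156137  37.90066575] inner [544.7045408  223.19074204  19.76399726]
ear angles [(-158, np.float64(42.7)), (-152, np.float64(42.7)), (18, np.float64(41.9)), (19, np.float64(42.8)), (27, np.float64(42.9))]
slots [(-163, np.float64(33.9)), (-161, np.float64(34.0)), (-154, np.float64(33.7)), (-150, np.float64(34.0)), (17, np.float64(33.8)), (18, np.float64(33.8)), (28, np.float64(33.7)), (36, np.float64(33.7))]
ears [507.44268119 206.96381684  96.        ] [581.94237324 239.00536819  96.        ] 23.272042852972476 81.09787376249372 bore [544.86542585 223.24546434  96.        ]
ears [508.21484453 207.18478882 100.        ] [581.69596527 238.78826313 100.        ] 23.272042852972476 79.98909109618427 bore [545.12593963 223.24383112 100.        ]
edge 146.4 19.19999999999999
edge 146.9 19.5
edge 116.4 109.5
edge 117.3 109.2
plate centre [544.80924653 223.68977715  12.        ]
held 4148 [ 7.77534326  8.94949059 10.68040261]
((0.0994025468826294, -0.4291222393512726), 30.91998863220215)
```

The pot centre is (544.7,223.2), with a rim radius of 37.9 mm, a bore of 19.8 mm and a rim height of about 100 mm. The slots are at 23.3° and the plate at 19.4°, so the pot is turned about 4°, inside the allowed range. In the tool frame the held cap is at (0.1,-0.4), and the TCP is 38.6 mm above the cap's origin. Moving above the mouth.

```bash
python3 -c "
from h import *
plan((545.1,223.3,165),113.3)"
```

```text
t6.18 pos [627.6 249.5 247. ] yaw 112.73 j7 1.17 z [ 4.e-04 -5.e-04 -1.e+00] w0.155 F [-0.4  0.  -0.3] T [-0.    0.02 -0.01]
travel [ 0.26  -2.874  2.734] turn -0.114 dist 119
```

{"method": "drive_tool", "body": {
  "rows": [
    {"travel": [0.1,-0.9,0.2],"turn": -0.11},
    {"travel": [0.2,-1.9,0.6],"turn": -0.11},
    {"travel": [0.26,-2.6,1.3],"turn": -0.11},
    {"travel": [0.26,-2.87,2.0],"turn": -0.11},
    {"travel": [0.26,-2.87,2.4],"turn": -0.11}
  ]
}}

```text
clock: 6.6
eef_pos: [542.7, 222.4, 173.4]
ee_rot: [0.549, 0.836, -0.002, -0.0]
wrist_force: [0.3, 0.2, -1.7]
width: 0.154
```

{"method": "drive_tool", "body": {
  "rows": [
    {"travel": [0,0,0.1],"turn": 0},
    {"travel": [0,0,0.2],"turn": 0},
    {"travel": [0,0,0.2],"turn": 0},
    {"travel": [0,0,0.2],"turn": 0},
    {"travel": [0,0,0.2],"turn": 0}
  ]
}}

```text
clock: 7.02
eef_pos: [545.8, 225.0, 169.7]
ee_rot: [0.549, 0.836, 0.001, 0.0]
wrist_force: [0.5, -0.2, -1.6]
width: 0.15
```

```bash
python3 - <<'E'
from h import *
plan((545.1,223.3,142),113.3)
snap('wrist','w5');snap('scene','s5'); snap('top','t5')
W,p,d=pts('w5'); s=state(); Q=Ro.from_quat(s['ee_rot']).as_matrix(); T=(W.reshape(-1,3)-s['eef_pos'])@Q
k=(np.abs(T[:,0])<40)&(np.abs(T[:,1])<40)&(T[:,2]>3)&(T[:,2]<15); f=T[k]; print(np.percentile(f[:,2],[5,50,95]),cv2.minEnclosingCircle(f[:,:2].astype(np.float32)))
w=W.reshape(-1,3); w=w[(w[:,2]>95)&(w[:,2]<104)&(np.hypot(w[:,0]-544.7,w[:,1]-223.2)<45)]; print('rim vis',len(w))
a=cv2.imread('pics/w5.png'); b=cv2.imread('pics/s5.png')[150:230,350:450]
cv2.imwrite('pics/c5.png',np.hstack([a[100:340,200:440],cv2.resize(b,(300,240))]))
E
```

```text
t7.02 pos [545.8 225.  169.7] yaw 113.36 j7 1.09 z [ 0.0013  0.001  -1.    ] w0.150 F [ 0.5 -0.2 -1.6] T [ 0.01 -0.   -0.04]
travel [-0.044 -0.047  0.923] turn 0.013 dist 28
[ 7.46838882  8.50366046 10.12071763] ((0.41477832198143005, 0.2813451290130615), 30.94316291809082)
rim vis 2660
```

View pics/c5.png

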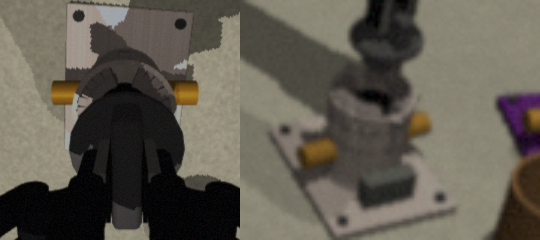

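The cap hangs just above the mouth, well aligned. Correcting the residual and lowering to just above the rim.

{"method": "drive_tool", "body": {
  "rows": [
    {"travel": [-0.04,-0.05,0.2],"turn": 0},
    {"travel": [-0.04,-0.05,0.5],"turn": 0},
    {"travel": [-0.04,-0.05,0.75],"turn": 0},
    {"travel": [-0.04,-0.05,0.85],"turn": 0},
    {"travel": [-0.04,-0.05,0.85],"turn": 0}
  ]
}}

```text
clock: 7.58
eef_pos: [543.3, 222.1, 141.9]
ee_rot: [0.549, 0.836, -0.001, -0.001]
wrist_force: [-1.0, 0.2, -1.2]
width: 0.145
```

{"method": "drive_tool", "body": {
  "rows": [
    {"travel": [0,0,0],"turn": 0},
    {"travel": [0,0,0],"turn": 0},
    {"travel": [0,0,0],"turn": 0},
    {"travel": [0,0,0],"turn": 0},
    {"travel": [0,0,0],"turn": 0}
  ]
}}

```text
clock: 8.0
eef_pos: [544.2, 222.7, 143.6]
ee_rot: [0.549, 0.836, 0.0, 0.0]
wrist_force: [0.4, 0.5, -1.8]
width: 0.154
```

```bash
python3 -c "
from h import *
plan((545.0,223.3,126),113.3)"
```

```text
t8.00 pos [544.2 222.7 143.6] yaw 113.36 j7 1.07 z [ 5.e-04  1.e-04 -1.e+00] w0.154 F [ 0.4  0.5 -1.8] T [ 0.05 -0.03 -0.01]
travel [0.009 0.031 0.587] turn 0.013 dist 18
```

{"method": "drive_tool", "body": {
  "rows": [
    {"travel": [0.01,0.025,0.06],"turn": 0},
    {"travel": [0.01,0.025,0.12],"turn": 0},
    {"travel": [0.01,0.025,0.18],"turn": 0},
    {"travel": [0.01,0.025,0.24],"turn": 0},
    {"travel": [0.01,0.025,0.3],"turn": 0}
  ]
}}

```text
clock: 8.42
eef_pos: [544.6, 223.1, 134.1]
ee_rot: [0.549, 0.836, -0.0, -0.0]
wrist_force: [0.2, 0.3, -1.8]
width: 0.153
```

```bash
python3 -c "
from h import *
plan((545.0,223.3,126),113.3)"
```

```text
t8.42 pos [544.6 223.1 134.1] yaw 113.36 j7 1.06 z [-2.e-04 -1.e-04 -1.e+00] w0.153 F [ 0.2  0.3 -1.8] T [-0.02  0.02  0.05]
travel [-0.001  0.015  0.269] turn 0.012 dist 8
```

No contact so far. Next, through the lip.

{"method": "drive_tool", "body": {
  "rows": [
    {"travel": [0,0.01,0.05],"turn": 0},
    {"travel": [0,0.01,0.1],"turn": 0},
    {"travel": [0,0.01,0.15],"turn": 0},
    {"travel": [0,0.01,0.2],"turn": 0},
    {"travel": [0,0.01,0.22],"turn": 0}
  ]
}}

```text
clock: 8.83
eef_pos: [544.8, 223.2, 127.5]
ee_rot: [0.549, 0.836, -0.0, -0.0]
wrist_force: [0.3, -0.2, -1.0]
width: 0.157
```

```bash
python3 -c "
from h import *
plan((545.0,223.3,120),113.3)"
```

```text
t8.83 pos [544.8 223.2 127.5] yaw 113.36 j7 1.06 z [-3.e-04 -2.e-04 -1.e+00] w0.157 F [ 0.3 -0.2 -1. ] T [ 0.02 -0.02  0.  ]
travel [-0.     0.007  0.249] turn 0.013 dist 7
```

The TCP is at 127.5 mm, already below the 130.6 mm lip-rest level, with no force: the lugs are in the slots. Pressing on against the spring.

{"method": "drive_tool", "body": {
  "rows": [
    {"travel": [0,0,0.06],"turn": 0},
    {"travel": [0,0,0.12],"turn": 0},
    {"travel": [0,0,0.18],"turn": 0},
    {"travel": [0,0,0.24],"turn": 0},
    {"travel": [0,0,0.28],"turn": 0}
  ]
}}

```text
clock: 9.25
eef_pos: [545.1, 223.4, 120.0]
ee_rot: [0.549, 0.836, 0.0, 0.0]
wrist_force: [-1.4, -2.3, 7.6]
width: 0.152
```

```bash
python3 -c "
from h import *
plan((545.0,223.3,117),113.3)"
```

```text
t9.25 pos [545.1 223.4 120. ] yaw 113.36 j7 1.05 z [ 6.e-04 -3.e-04 -1.e+00] w0.152 F [-1.4 -2.3  7.6] T [-0.43  0.57 -0.03]
travel [-0.001 -0.005  0.099] turn 0.011 dist 3
```

The force agrees: 9.4 N puts the origin at -18.7 mm, and the geometry gives -18.6 mm. About 3 mm more.

{"method": "drive_tool", "body": {
  "rows": [
    {"travel": [0,0,0.04],"turn": 0},
    {"travel": [0,0,0.08],"turn": 0},
    {"travel": [0,0,0.1],"turn": 0},
    {"travel": [0,0,0.1],"turn": 0},
    {"travel": [0,0,0.1],"turn": 0}
  ]
}}

```text
clock: 9.67
eef_pos: [545.1, 223.4, 117.5]
ee_rot: [0.549, 0.836, -0.0, 0.0]
wrist_force: [-3.5, -1.4, 9.6]
width: 0.15
```

```bash
python3 -c "
from h import *
plan((545.0,223.3,117),58.3)"
```

```text
t9.67 pos [545.1 223.4 117.5] yaw 113.36 j7 1.05 z [ 8.e-04 -6.e-04 -1.e+00] w0.150 F [-3.5 -1.4  9.6] T [-0.56  0.74 -0.05]
travel [-0.003 -0.006  0.016] turn 11.012 dist 1
```

The depth is about -21.2 mm, inside the 20–23 mm band. Turning clockwise (+turn), slowly, with torque checks.

{"method": "drive_tool", "body": {
  "rows": [
    {"travel": [0,0,0.01],"turn": 0.5},
    {"travel": [0,0,0.01],"turn": 1.0},
    {"travel": [0,0,0.01],"turn": 1.5},
    {"travel": [0,0,0.01],"turn": 2.0},
    {"travel": [0,0,0.01],"turn": 2.5}
  ]
}}

```text
clock: 10.08
eef_pos: [545.9, 224.1, 117.6]
ee_rot: [0.638, 0.77, 0.001, 0.001]
wrist_force: [-0.8, -0.9, 8.6]
width: 0.152
```

```bash
python3 -c "
from h import *
plan((545.0,223.3,117),58.3)"
```

```text
t10.08 pos [545.9 224.1 117.6] yaw 100.76 j7 0.86 z [ 2.7e-03  9.0e-04 -1.0e+00] w0.152 F [-0.8 -0.9  8.6] T [-0.24  0.36  0.1 ]
travel [-0.02  -0.034  0.02 ] turn 8.492 dist 1
```

{"method": "drive_tool", "body": {
  "rows": [
    {"travel": [-0.01,-0.02,0.01],"turn": 0.6},
    {"travel": [-0.01,-0.02,0.01],"turn": 1.2},
    {"travel": [-0.01,-0.02,0.01],"turn": 1.8},
    {"travel": [-0.01,-0.02,0.01],"turn": 2.4},
    {"travel": [-0.01,-0.02,0.01],"turn": 3.0}
  ]
}}

```text
clock: 10.5
eef_pos: [545.9, 224.0, 117.6]
ee_rot: [0.733, 0.68, 0.002, 0.001]
wrist_force: [-0.5, -0.8, 9.5]
width: 0.152
```

```bash
python3 -c "
from h import *
plan((545.0,223.3,117),58.3)"
```

```text
t10.50 pos [545.9 224.  117.6] yaw 85.74 j7 0.63 z [ 0.004   0.0017 -1.    ] w0.152 F [-0.5 -0.8  9.5] T [-0.17  0.11  0.07]
travel [-0.027 -0.03   0.02 ] turn 5.488 dist 1
```

{"method": "drive_tool", "body": {
  "rows": [
    {"travel": [-0.01,-0.01,0.01],"turn": 0.6},
    {"travel": [-0.01,-0.01,0.01],"turn": 1.2},
    {"travel": [-0.01,-0.01,0.01],"turn": 1.8},
    {"travel": [-0.01,-0.01,0.01],"turn": 2.4},
    {"travel": [-0.01,-0.01,0.01],"turn": 3.0}
  ]
}}

```text
clock: 10.92
eef_pos: [545.9, 223.7, 117.4]
ee_rot: [0.815, 0.579, 0.002, 0.001]
wrist_force: [0.6, 0.2, 9.7]
width: 0.156
```

```bash
python3 -c "
from h import *
plan((545.0,223.3,117),58.3)"
```

```text
t10.92 pos [545.9 223.7 117.4] yaw 70.74 j7 0.41 z [ 0.0046  0.0018 -1.    ] w0.156 F [0.6 0.2 9.7] T [-0.2  -0.02  0.  ]
travel [-0.024 -0.024  0.014] turn 2.488 dist 1
```

{"method": "drive_tool", "body": {
  "rows": [
    {"travel": [-0.01,-0.01,0.01],"turn": 0.4},
    {"travel": [-0.01,-0.01,0.01],"turn": 0.8},
    {"travel": [-0.01,-0.01,0.01],"turn": 1.2},
    {"travel": [-0.01,-0.01,0.01],"turn": 1.5},
    {"travel": [-0.01,-0.01,0.01],"turn": 1.8}
  ]
}}

```text
clock: 11.33
eef_pos: [545.7, 223.6, 117.3]
ee_rot: [0.858, 0.514, 0.003, 0.0]
wrist_force: [-0.6, -0.2, 10.1]
width: 0.15
```

{"method": "drive_tool", "body": {
  "rows": [
    {"travel": [0,0,0],"turn": 0.1},
    {"travel": [0,0,0],"turn": 0.2},
    {"travel": [0,0,0],"turn": 0.3},
    {"travel": [0,0,0],"turn": 0.4},
    {"travel": [0,0,0],"turn": 0.5}
  ]
}}

```text
clock: 11.75
eef_pos: [545.7, 223.6, 117.2]
ee_rot: [0.869, 0.495, 0.003, 0.0]
wrist_force: [-0.3, -0.9, 10.3]
width: 0.152
```

```bash
python3 -c "
from h import *
plan((545.0,223.3,117),58.3)"
```

```text
t11.75 pos [545.7 223.6 117.2] yaw 59.36 j7 0.24 z [ 0.005   0.0019 -1.    ] w0.152 F [-0.3 -0.9 10.3] T [-0.13 -0.09  0.07]
travel [-0.021 -0.015  0.008] turn 0.213 dist 1
```

{"method": "drive_tool", "body": {
  "rows": [
    {"travel": [0,0,0],"turn": 0.1},
    {"travel": [0,0,0],"turn": 0.2},
    {"travel": [0,0,0],"turn": 0.3},
    {"travel": [0,0,0],"turn": 0.4},
    {"travel": [0,0,0],"turn": 0.5}
  ]
}}

```text
clock: 12.17
eef_pos: [545.7, 223.6, 117.2]
ee_rot: [0.879, 0.476, 0.003, 0.0]
wrist_force: [-0.0, -0.2, 9.4]
width: 0.153
```

```bash
python3 -c "
from h import *
plan((545.0,223.3,117),58.3)"
```

```text
t12.17 pos [545.7 223.6 117.2] yaw 56.86 j7 0.20 z [ 0.0049  0.0019 -1.    ] w0.153 F [-0.  -0.2  9.4] T [-0.1  -0.03  0.  ]
travel [-0.021 -0.015  0.008] turn -0.288 dist 1
```

{"method": "drive_tool", "body": {
  "rows": [
    {"travel": [0,0,0],"turn": 0.1},
    {"travel": [0,0,0],"turn": 0.2},
    {"travel": [0,0,0],"turn": 0.3},
    {"travel": [0,0,0],"turn": 0.4},
    {"travel": [0,0,0],"turn": 0.5}
  ]
}}

```text
clock: 12.58
eef_pos: [545.4, 223.3, 117.2]
ee_rot: [0.89, 0.457, 0.002, 0.0]
wrist_force: [-0.6, -1.5, 10.4]
width: 0.151
```

```bash
python3 -c "
from h import *
plan((545.0,223.3,117),58.3)"
```

```text
t12.58 pos [545.4 223.3 117.2] yaw 54.37 j7 0.16 z [ 0.0044  0.0013 -1.    ] w0.151 F [-0.6 -1.5 10.4] T [-0.31  0.13  0.18]
travel [-0.009 -0.012  0.006] turn -0.786 dist 0
```

The torque is starting to rise, so one more small increment.

{"method": "drive_tool", "body": {
  "rows": [
    {"travel": [0,0,0],"turn": 0.05},
    {"travel": [0,0,0],"turn": 0.1},
    {"travel": [0,0,0],"turn": 0.15},
    {"travel": [0,0,0],"turn": 0.2},
    {"travel": [0,0,0],"turn": 0.2}
  ]
}}

```text
clock: 13.0
eef_pos: [545.3, 223.2, 117.2]
ee_rot: [0.893, 0.449, 0.002, 0.001]
wrist_force: [-0.7, -1.7, 10.4]
width: 0.15
```

```bash
python3 -c "
from h import *
plan((545.0,223.3,121.5),58.3)"
```

```text
t13.00 pos [545.3 223.2 117.2] yaw 53.40 j7 0.15 z [ 4.1e-03  9.0e-04 -1.0e+00] w0.150 F [-0.7 -1.7 10.4] T [-0.28  0.22  0.19]
travel [-0.004 -0.008 -0.145] turn -0.980 dist 4
```

{"method": "drive_tool", "body": {
  "rows": [
    {"travel": [0,0,0],"turn": 0.05},
    {"travel": [0,0,0],"turn": 0.1},
    {"travel": [0,0,0],"turn": 0.15},
    {"travel": [0,0,0],"turn": 0.2},
    {"travel": [0,0,0],"turn": 0.2}
  ]
}}

```text
clock: 13.42
eef_pos: [545.2, 223.2, 117.1]
ee_rot: [0.897, 0.442, 0.002, 0.001]
wrist_force: [-0.8, -1.6, 11.0]
width: 0.153
```

```bash
python3 -c "
from h import *
plan((545.0,223.3,121.5),58.3)
snap('wrist','w6');W,p,d=pts('w6'); s=state(); Q=Ro.from_quat(s['ee_rot']).as_matrix(); T=(W.reshape(-1,3)-s['eef_pos'])@Q
k=(np.abs(T[:,0])<40)&(np.abs(T[:,1])<40)&(T[:,2]>3)&(T[:,2]<13); f=T[k]; print(np.percentile(f[:,2],[5,50,95]))
cv2.imwrite('pics/c6.png',cv2.resize(p[80:360,180:480],(750,700))[:600])
"
```

```text
t13.42 pos [545.2 223.2 117.1] yaw 52.44 j7 0.13 z [ 4.1e-03  6.0e-04 -1.0e+00] w0.153 F [-0.8 -1.6 11. ] T [-0.34  0.18  0.33]
travel [-0.001 -0.009 -0.146] turn -1.172 dist 4
[7.66538397 8.71903366 9.98921688]
```

View pics/c6.png

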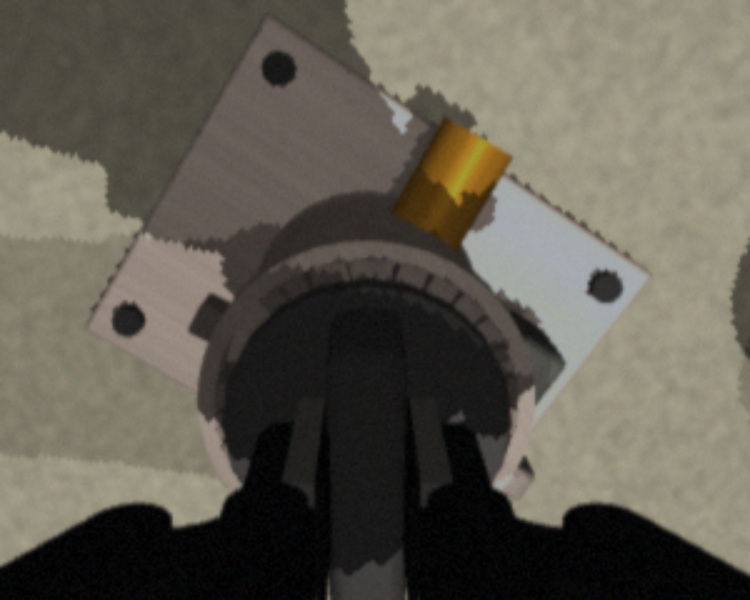

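The stop is reached: torque is 0.33 Nm and rising about 0.14 Nm per degree, and the bar at (367,430) is still square in the jaws. I'll ease the twist a little and let the cap rise.

{"method": "drive_tool", "body": {
  "rows": [
    {"travel": [0,0,-0.02],"turn": -0.1},
    {"travel": [0,0,-0.05],"turn": -0.25},
    {"travel": [0,0,-0.08],"turn": -0.25},
    {"travel": [0,0,-0.11],"turn": -0.25},
    {"travel": [0,0,-0.14],"turn": -0.25}
  ]
}}

```text
clock: 13.88
eef_pos: [545.1, 223.1, 120.1]
ee_rot: [0.892, 0.451, 0.002, 0.0]
wrist_force: [3.8, 1.4, 2.7]
width: 0.148
```

```bash
python3 -c "
from h import *
plan((545.0,223.3,121.5),58.3)"
```

```text
t13.88 pos [545.1 223.1 120.1] yaw 53.62 j7 0.15 z [ 0.0031  0.0015 -1.    ] w0.148 F [3.8 1.4 2.7] T [ 0.3  -0.76  0.1 ]
travel [ 0.005 -0.006 -0.045] turn -0.935 dist 1
```

The TCP is at 120.1 mm, which puts the origin at -18.5 mm. That is above the -20 mm limit under the full lip, so the lugs are entering the notches. A bit further.

{"method": "drive_tool", "body": {
  "rows": [
    {"travel": [0,0,-0.015],"turn": 0},
    {"travel": [0,0,-0.03],"turn": 0},
    {"travel": [0,0,-0.04],"turn": 0},
    {"travel": [0,0,-0.04],"turn": 0},
    {"travel": [0,0,-0.04],"turn": 0}
  ]
}}

```text
clock: 14.3
eef_pos: [545.0, 223.1, 121.1]
ee_rot: [0.893, 0.451, 0.002, -0.0]
wrist_force: [5.1, 2.1, 3.3]
width: 0.154
```

```bash
python3 -c "
from h import *
plan((545.0,223.3,121.5),58.3)
snap('wrist','w7');W,p,d=pts('w7'); s=state(); Q=Ro.from_quat(s['ee_rot']).as_matrix(); T=(W.reshape(-1,3)-s['eef_pos'])@Q
k=(np.abs(T[:,0])<40)&(np.abs(T[:,1])<40)&(T[:,2]>3)&(T[:,2]<13); f=T[k]; print(np.percentile(f[:,2],[5,50,95]))
w=W.reshape(-1,3);w=w[np.hypot(w[:,0]-545,w[:,1]-223)<30];w=w[(w[:,2]>105)&(w[:,2]<119)];print(len(w),np.median(w,0)); A=np.c_[w[:,:2]-w[:,:2].mean(0),np.ones(len(w))];print('tilt',np.linalg.lstsq(A,w[:,2],rcond=None)[0])
"
```

```text
t14.30 pos [545.  223.1 121.1] yaw 53.62 j7 0.15 z [ 0.0027  0.0015 -1.    ] w0.154 F [5.1 2.1 3.3] T [ 0.44 -1.22  0.09]
travel [ 0.007 -0.004 -0.014] turn -0.936 dist 0
[ 7.72030807  8.80015966 10.01373167]
3517 [531.38090942 237.52126393 112.31186584]
tilt [-4.39954569e-03  7.40455697e-03  1.12375714e+02]
```

The origin is at about -17.5 mm, so it's in the lock. Opening the jaw.

{"method": "drive_tool", "body": {
  "rows": [
    {"travel": [0,0,0],"turn": 0},
    {"travel": [0,0,0],"turn": 0},
    {"travel": [0,0,0],"turn": 0},
    {"travel": [0,0,0],"turn": 0},
    {"travel": [0,0,0],"turn": 0}
  ],
  "jaw": 110
}}

```text
clock: 14.77
eef_pos: [542.9, 222.1, 120.0]
ee_rot: [0.893, 0.451, -0.001, -0.0]
wrist_force: [0.3, -0.1, -0.0]
width: 0.568
```

```bash
python3 -c "
from h import *
plan((545.0,223.3,121.5),58.3)
snap('wrist','w8');W,p,d=pts('w8')
w=W.reshape(-1,3);w=w[np.hypot(w[:,0]-545,w[:,1]-223)<30];w=w[(w[:,2]>105)&(w[:,2]<119)];print(len(w),np.median(w,0)); A=np.c_[w[:,:2]-w[:,:2].mean(0),np.ones(len(w))];print('tilt',np.linalg.lstsq(A,w[:,2],rcond=None)[0])
"
```

```text
t14.77 pos [542.9 222.1 120. ] yaw 53.62 j7 0.15 z [-1.7e-03 -7.0e-04 -1.0e+00] w0.568 F [ 0.3 -0.1 -0. ] T [ 0.03 -0.1  -0.04]
travel [ 0.072  0.032 -0.051] turn -0.937 dist 3
5883 [541.31699352 223.73323509 112.98299316]
tilt [-3.66383283e-03  3.21694668e-03  1.13015878e+02]
```

View pics/w8.png

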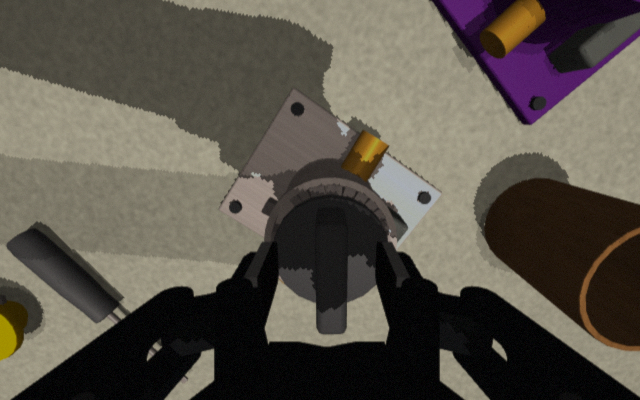

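Released: the flange top is 113.0 + 1.4 (the same depth bias as the rim) ≈ 114.4 mm, so the origin is at about -16.6 mm, level. Backing off straight up.

{"method": "drive_tool", "body": {
  "rows": [
    {"travel": [0.05,0.02,-0.3],"turn": 0},
    {"travel": [0.05,0.02,-0.8],"turn": 0},
    {"travel": [0.05,0.02,-1.6],"turn": 0},
    {"travel": [0.05,0.02,-2.6],"turn": 0},
    {"travel": [0.05,0.02,-3.6],"turn": 0}
  ]
}}

```text
clock: 15.23
eef_pos: [544.6, 223.3, 230.0]
ee_rot: [0.892, 0.451, -0.001, -0.0]
wrist_force: [1.1, -0.5, 0.2]
width: 0.567
```

{"method": "drive_tool", "body": {
  "rows": [
    {"travel": [0,0.3,0],"turn": 0},
    {"travel": [0,0.6,0],"turn": 0},
    {"travel": [0,0.9,0],"turn": 0},
    {"travel": [0,1.0,0],"turn": 0},
    {"travel": [0,1.0,0],"turn": 0}
  ]
}}

```text
clock: 15.65
eef_pos: [569.6, 203.9, 227.1]
ee_rot: [0.893, 0.45, -0.001, -0.0]
wrist_force: [0.4, -0.6, -0.3]
width: 0.571
```

```bash
python3 -c "
from h import *
plan((545.0,223.3,221.5),58.3)
p,_,_=snap('wrist','w9');snap('top','t9');W,p,d=pts('w9')
w=W.reshape(-1,3);w=w[np.hypot(w[:,0]-545,w[:,1]-223)<45]
r=w[(w[:,2]>95)&(w[:,2]<103)]; print('rim z',np.median(r[:,2]),'outer',cv2.minEnclosingCircle(r[:,:2].astype(np.float32)))
f=w[(w[:,2]>109)&(w[:,2]<119)];print('flange',np.median(f,0),cv2.minEnclosingCircle(f[:,:2].astype(np.float32))); A=np.c_[f[:,:2]-f[:,:2].mean(0),np.ones(len(f))];print('tilt',np.linalg.lstsq(A,f[:,2],rcond=None)[0])
b=w[w[:,2]>138]; q=cv2.minAreaRect(b[:,:2].astype(np.float32)); print('bar',q,np.median(b[:,2]))
cv2.imwrite('pics/c9.png',cv2.resize(p[100:300,200:450],(750,600)))
"
```

```text
t15.65 pos [569.6 203.9 227.1] yaw 53.48 j7 0.28 z [-2.3e-03 -9.0e-04 -1.0e+00] w0.571 F [ 0.4 -0.6 -0.3] T [-0.02  0.04 -0.02]
travel [ 0.033 -1.043  0.187] turn -0.964 dist 32
rim z 98.08495311035028 outer ((544.768798828125, 222.8896484375), 42.8792610168457)
flange [542.9146877  224.97074766 112.94971844] ((544.69482421875, 223.2544403076172), 30.899124145507812)
tilt [ 3.63334474e-04 -5.58870420e-04  1.12950125e+02]
bar ((554.26220703125, 214.9830780029297), (71.70297241210938, 70.033203125), 7.043949127197266) 306.78809006676636
```

View pics/c9.png

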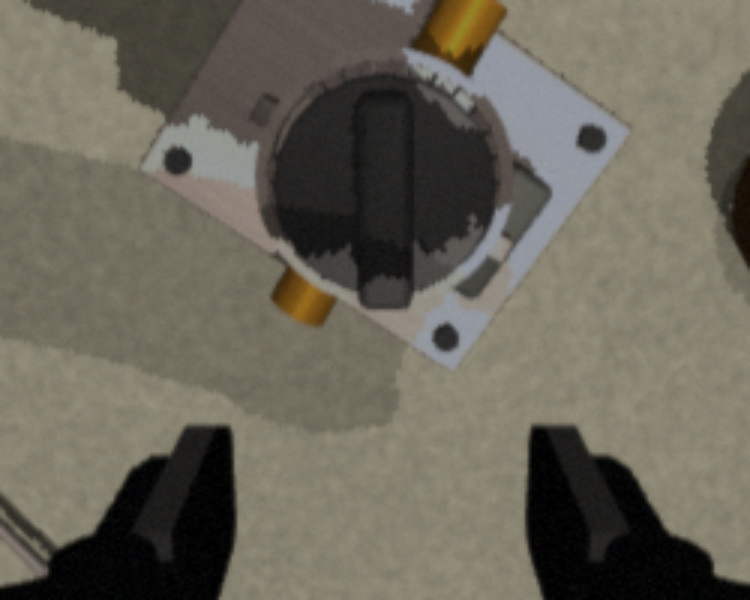

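View pics/t9.png

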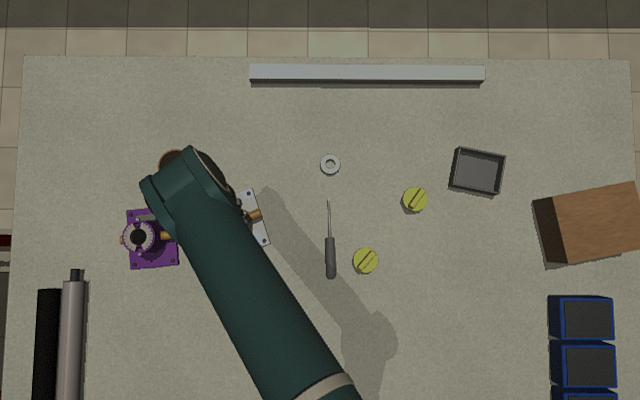

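The cap is closed in the pot. The flange centre is (544.7,223.3), on the pot axis; the tilt is about 0.001 rad and the origin roughly 16–17 mm below the rim. In the top view the bystanders I can see are unchanged. Handing in.

```bash
python3 -c "
from h import *
print(sign_off())"
```

```text
the job is handed in; nothing more can be done
None
```

The grey cap is closed and locked in the silver pot, released, and handed in at about 15.7 s; sign-off gives no verdict. I gripped the cap by its bar, lowered it into the slots at 23.3° and pressed it to about 21 mm below the rim. I then turned it clockwise about 60° to the stop, let it rise into the lock, opened the jaw and backed off. In the readings at the end of each move, the wrist force stayed under about 12 N and the twist reached 0.33 Nm at the stop.

**Last checks:**
- **Centring:** the flange is within 0.5 mm of the pot's axis.
- **Tilt:** about 0.001 rad.
- **Depth:** 16.1 to 16.7 mm below the rim by camera, depending on which rim reading is used. That is slightly above the nominal 17 mm but inside the 15.5 to 18.5 mm band. The arm's own position gave 17.5 mm just before release.
- **Bystanders:** the driver, bearing and tray look unmoved in the top view. The core is mostly hidden behind the arm there, so I didn't check it at the end, though nothing went near it.

**Disagreement:** the stop came about 4–5° later than the nominal 55°, which fits the lugs' play in the slots.

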